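# Hang the leaded trial panel on the viewing stand

## Task

Take the leaded glass trial panel with the dark wooden grip out of the drying rack and hang it on the stud of the viewing stand: bring the side-open slot of its steel hanger plate over the stud behind the stud's head, slide it sideways to the end of the slot and lower it until the stud is fully home in the notch and carries the weight; only then let go, so that the panel is never dropped and hangs free and straight. It is glass and solder, and the stand's rod was left at no particular height, so feel for the stud and never press the panel against the stand with more than 15 N; leave the other things where they are.

Things in the scene. Friction and masses are not known exactly. Their poses are not given: they have to be found in the camera images.
- panel: the trial panel, 0.24 to 0.39 kg: leaded frame of coloured glass 8x92x90 mm (x thickness, y left seen from the robot, z up), above it a 4 mm steel hanger plate, y -28 to +34 mm, up to z 168 mm, with a grip on top. Origin under its centre. Slot in the plate: open at the +y edge, floor at z 137 mm from y +18 mm inwards, roof at z 148 mm, inner end wall at y -5 mm.
- panel_grip (a point): centre of the panel's dark wooden grip, 185 mm above the panel's underside; the grip measures 14.5 mm (x, the way to pinch it) by 46 mm (y) by 34 mm high. Axes as the panel's.
- panel_lip (a point): on the slot's roof in the middle of the long upper lip, at y +26, z 148 mm of the panel. The roof is flat from y +34 (lip's tip) to +5 mm. Between y +18 and +34 mm nothing is below it down to the frame's top edge at z 90 mm, so this part can be set on the stud from above.
- panel_seat (a point): where the stud's axis lies in the panel when seated, at y 0, z 149 mm of the panel. The notch is a 5 mm deep recess up into the slot's roof, y +5 to -5 mm, at the slot's inner end: the panel drops 5 mm when the stud enters it.
- stand: fixed grey foot 120x130x12 mm with tube and clamped rod. Origin: on the table below the middle of the stud. The stud (8 mm thick, head 14 mm) points along -x to the robot at y 0, its axis 172 to 200 mm above the table, not measured, new each time. Room for the plate: x -7 (head's rear) to +7 mm. Tube is behind at x 40 mm; nothing reaches over 10 mm above the stud's axis. x away, y left, z up.
- rack: fixed wooden drying rack: board 150x105x12 mm with three places 42 mm apart along its x, each between dowels that reach 66 mm above the table, 10 mm clear between them; the panel and two panes stand upright in them in any order, on the board's top. Origin under the board's centre.
- pane_blue: small leaded pane of blue glass without hanger, 8x84x78 mm, standing in the rack, origin under its centre; leave it alone
- pane_green: small leaded pane of green and yellow glass without hanger, 8x84x70 mm, standing in the rack, origin under its centre; leave it alone
- jar_umber: glass jar with spotted white lid, 72x72x78 mm, origin under its centre; leave it alone
- jar_rust: glass jar with dark brown lid, 66x66x60 mm, origin under its centre; leave it alone
- bottle_red: slim bottle with red cap, 32x32x112 mm, origin under its centre; leave it alone
- mixing_cup: off-white plastic cup, 71x71x56 mm, origin under its centre; leave it alone
- palette_dish: white round dish with brown wash, 79x79x18 mm, origin under its centre; leave it alone
- badger_brush: broad brush with black handle, 36x189x39 mm, origin under its centre; leave it alone
- stippler: stippling brush, 22x138x24 mm, origin under its centre; leave it alone
Things that resemble listed ones, but are neither listed nor needed, are in the scene too. There is more than one size of the panel; the job needs the larger.

How it is judged:
On the way, in this order (a step that is already met when the one before it is completed fails the run):
1. the panel is lifted out of the rack (distance of panel_grip from where it was at the start of the episode above 0.07 m), for 0.2 s.
2. the notch is on the stud and loads it while the gripper still holds the panel (y of panel_seat in the frame of stand between -0.003 and 0.003 m and x of panel_seat in the frame of stand between -0.009 and 0.009 m and contact force between panel and stand above 1 N and contact force between panel and the fingers above 1 N), for 0.2 s.
At the end, for the whole second after the job is handed in: the stud is seated in the notch: the panel's seat point lies within 3 mm sideways and 9 mm lengthwise of the stud's axis middle, 165 to 210 mm high; the panel hangs upright within 0.1 rad, at rest, its weight on the stand (y of panel_seat in the frame of stand between -0.003 and 0.003 m and x of panel_seat in the frame of stand between -0.009 and 0.009 m and height (world z) of panel_seat between 0.165 and 0.21 m and angle between panel_grip's own z axis and vertical below 0.1 rad and contact force between panel and stand above 1 N and linear speed of panel below 0.03 m/s); the robot touches nothing.
It fails at once if the panel is pressed against the stand with more than 15 N (contact force between panel and stand above 15 N).
It fails at once if one of the other things is moved by more than 30 mm (distance of any of pane_blue, pane_green, jar_umber, jar_rust, bottle_red, mixing_cup, palette_dish, badger_brush, stippler from where it was at the start of the episode above 0.03 m).
It also fails if it takes over 61 s, if anything falls off the work surface, if the arm or the gripper's body presses on something with over 40 N, if the wrist force passes 120 N, or if a joint passes its speed limit or range.

## Robot

A 6-joint arm with a two-finger parallel gripper is mounted at the origin on a cart in front of the work surface, level with it; the furniture and walls round the work are solid. World frame = base frame: x ahead of the robot, y to its left, z up, the work surface at z = 0. Lengths are in m, angles in rad, forces in N, time in s.
With the tool pointing down it reaches from about 0.25 to 0.725 m from the base axis. Payload 4 kg.
Tool frame: the origin (TCP) lies between the finger pads; the fingertips stand 8 mm ahead of it and the grasp point (between the pads) lies 11 mm behind it (bot.tip_reach is the distance from the TCP to the fingertips, in m); z points along the fingers, y is the line along which they close (so a half turn about z gives the same grasp; the last joint's range is limited). The gripper opens to 85 mm and grips with 20 to 120 N. Pads are 22 mm wide; open, the fingers measure 114 mm over their backs; the gripper's body (76 mm by 85 mm) begins 54 mm behind the grasp point. The pads swing forward as they close: fully open they stand 13 mm farther back than shut.
Start: joints at [1.179, 0.241, 0.005, 1.335, 0, 1.571], TCP at [0.191, 0.462, 0.239] pointing down, gripper open.
Joint ranges: [-2.72, 2.72], [-1.05, 1.87], [-1.09, 1.28], [-1.99, 2.15], [-1.42, 1.44], [-3.14, 3.14]. Speed limits (rad/s): [2.79, 2.79, 3.14, 3.14, 3.14, 3.14].

## Interface

Orientations are given as a unit quaternion [x, y, z, w].
In Python, from workcell import bot gives the robot as it stands.
- The arm moves only by the tool move_arm, never from a script. Its argument "deltas" is a list of rows, each a list of 7 numbers: the opening, from 0 (shut) to 1 (fully open), then the shift along the tool's x, y, z in mm, then the turn, a rotation vector about the tool's x, y, z in degrees. In form: [[gripper, tx, ty, tz, ax, ay, az], ...]. A call has 1 to 10 rows; each row shifts and turns the commanded pose from where the row before left it, along the tool's axes as they then stand; what a row does not reach is not made up. A row lasts 1/12 s, in which the tool goes at most 41.7 mm and 7.16 degrees, less where a joint would pass 70% of its speed; a pose out of reach is approached as far as the arm can. A call is refused whole if a number of a shift passes 41.7 or a number of a turn 7.16, either way. A call with a gripper value outside its range is refused whole. The fingers move at their own pace and stop on an object; the grip force is fixed at half the most. Time passes only in rows, so rows that do not move let the fingers close. It gives the time, the measured TCP pose, the force, the opening and the grip force at its end, in the units of the state.
- bot.get_obs(): the state, without advancing time (a new reading comes with each control period).
- bot.camera(name): name is "scene" or "top" or "wrist"; returns the picture (480x640x3 uint8, blue, green, red); there is no depth.
- bot.calibration(name): a dict with "K" (3x3 intrinsics, pixels), "position" and "orientation" of the camera in the world. Camera axes: x right, y down, z forward; pixel columns grow to the right and rows downward; lengths in m; the calibration is good to about 2 mm. A picture is of the moment at which its call begins: read the wrist's pose just before it. calibration takes no time and is no camera call; for the wrist camera it gives the pose at the moment of the call.
- bot.job_done(): hands the job in; it is judged then, once.
Trained networks look in the newest picture that a camera, given by its name, has taken for a name from the list of things; names that differ only in an ending like _2 or _b are one class to them, and where a whole thing is asked for, a point or a joint stands for the part that bears it (a point fixed in the world has none). Each returns a list of dicts, best first, with "conf" (0 to 1); they miss things now and then, are a little off and sometimes report something else, mostly with a low value. They report only what shows in the picture. A call takes as long as a camera call. They do not tell look-alikes from the thing itself.
- bot.outline_of(query, camera): "pixels" (480x640 bool, what is visible of it) and "rect" ([left, top, width, height] in pixels, round what is visible of it).
The state is a dict: "clock": time; "joint_pos": joint angles; "joint_vel": joint speeds; "tau": joint torques, N m; "eef_pos": TCP position; "tool_rot": TCP orientation; "ft_force": force on the tool from outside, world axes, zero at the start; "ft_torque": the same for the moment, N m; "grip_width": finger opening in m; "grasp_force": force on a finger pad.
Only numpy, scipy, OpenCV 4.12 (cv2) and the standard library are available. Lean on these libraries where they do the work, as an engineer would, in place of code of your own. Each camera call takes 0.05 s, during which the arm holds its last target. There are 200 camera calls.

## Working session

There is one attempt and no reset: what is moved stays moved. The work goes in short steps, Python scripts to look and compute and a tool call to move; the robot and the scene stay as the last step left them, time stands still between calls to the robot, and variables do not carry over. Pictures are saved under pics/ and viewed, at most 10 in all, crops included, and the job is handed in when it is done.

Besides the shell and the picture viewer there is one more tool, called after "Call:" by a JSON object that holds its "method" and its "body", one argument or row to a line. move_arm: Moves the arm, as the interface text tells. Its arguments: {"type":"object","properties":{"deltas":{"type":"array","items":{"type":"array","items":{"type":"number"}}}},"required":["deltas"]}

```bash
mkdir -p pics
cat > h.py <<'E'
import numpy as np,cv2
from scipy.spatial.transform import Rotation as R
from workcell import bot
def cal(n):
    c=bot.calibration(n);return np.array(c["K"]),np.array(c["position"]),R.from_quat(c["orientation"]).as_matrix()
def ray(n,u,v,c=None):
    K,p,M=c or cal(n);d=M@np.linalg.inv(K)@[u,v,1.];return p,d/np.linalg.norm(d)
def onz(n,u,v,z,c=None):
    p,d=ray(n,u,v,c);return p+d*(z-p[2])/d[2]
def proj(n,X,c=None):
    K,p,M=c or cal(n);q=K@M.T@(np.array(X)-p);return q[:2]/q[2]
def tri(rs):
    A=0;b=0
    for p,d in rs:
        P=np.eye(3)-np.outer(d,d);A=A+P;b=b+P@p
    return np.linalg.solve(A,b)
E
python3 - <<'E'
from h import *
o=bot.get_obs();print(o["clock"],o["eef_pos"],o["tool_rot"],o["ft_force"])
for n in("scene","top"):
    cv2.imwrite(f"pics/{n}0.png",bot.camera(n));K,p,M=cal(n);print(n,K[0,0],p,M[:,2])
    for q in("panel","panel_grip","stand","rack"):
        for r in bot.outline_of(q,n)[:3]:print(n,q,round(r["conf"],2),r["rect"])
E
```

```text
0.0 [0.19068708 0.46155146 0.2384266 ] [ 1.94652785e-01  9.80871684e-01 -9.97094232e-04 -1.96060838e-04] [ 1.01115316  0.63703669 -1.01395915]
scene 548.292666521939 [-0.03714861 -0.64310347  1.06151179] [ 0.47908218  0.51596252 -0.71011474]
scene panel 0.92 [354.4, 289.1, 30.3, 81.5]
scene panel 0.91 [321.7, 352.2, 34.2, 52.6]
scene panel_grip 0.83 [322.8, 352.6, 30.4, 54.5]
scene panel_grip 0.78 [354.6, 295.5, 29.2, 72.8]
scene stand 0.58 [278.0, 203.2, 60.6, 85.2]
scene rack 0.96 [342.3, 317.6, 79.4, 68.4]
top 531.735669038311 [0.42337219 0.03454044 1.55958272] [ 0.12907782 -0.01172    -0.99156521]
top panel 0.66 [378.2, 270.5, 33.2, 12.9]
top panel 0.56 [303.7, 168.0, 24.0, 27.3]
top panel 0.49 [391.1, 313.8, 28.1, 12.0]
top panel_grip 0.62 [378.5, 270.7, 35.6, 12.4]
top stand 0.62 [261.0, 222.4, 55.1, 53.5]
top stand 0.49 [384.4, 243.3, 32.0, 10.5]
top rack 0.91 [374.5, 239.2, 39.6, 51.9]
```

View pics/scene0.png

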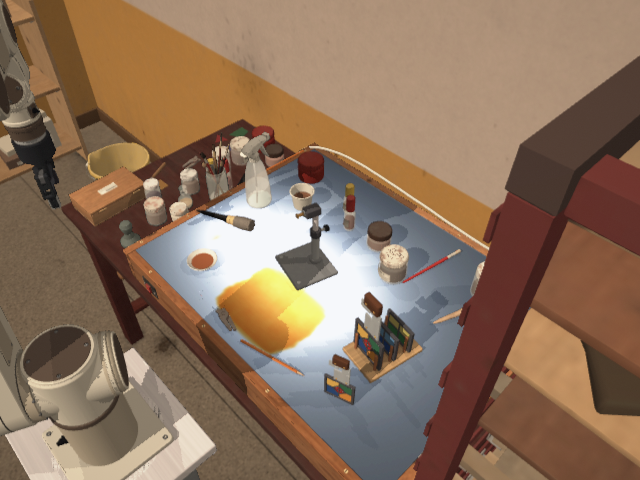

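View pics/top0.png

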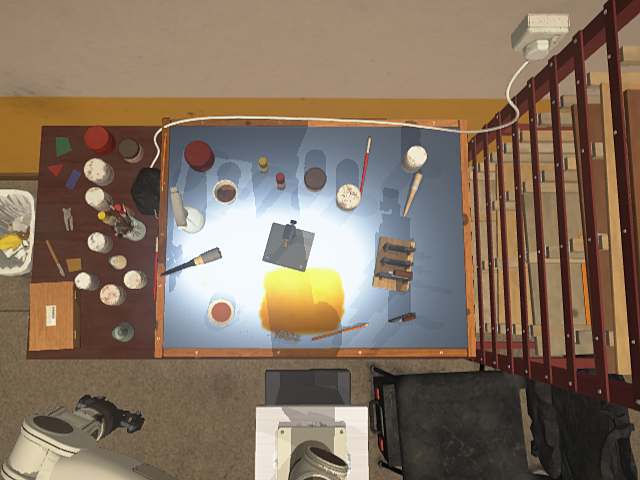

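Candidates for the panel: the one in the rack's front place (scene grip (373,303), top (395,273)), and a lower look-alike standing in front of the rack (scene (341,362), top (402,317)). The larger one, in the rack, is the one to take. The stand is at scene (312,240), top (288,240). I'll check both in a close crop.

Run:
```python
from h import *
s=cv2.imread("pics/scene0.png");t=cv2.imread("pics/top0.png")
a=cv2.resize(s[280:410,310:430],None,fx=3.3,fy=3.3,interpolation=cv2.INTER_CUBIC)
b=cv2.resize(s[195:295,265:345],None,fx=2.5,fy=2.5,interpolation=cv2.INTER_CUBIC)
c=cv2.resize(t[205:335,250:425],None,fx=2.2,fy=2.2,interpolation=cv2.INTER_CUBIC)
W=np.zeros((600,800,3),np.uint8)
W[:a.shape[0],:a.shape[1]]=a;W[:b.shape[0],400:400+b.shape[1]]=b;W[300:300+c.shape[0],400:400+c.shape[1]]=c[:, :400]
cv2.imwrite("pics/c1.png",W)
```

```text
(no output)
```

View pics/c1.png

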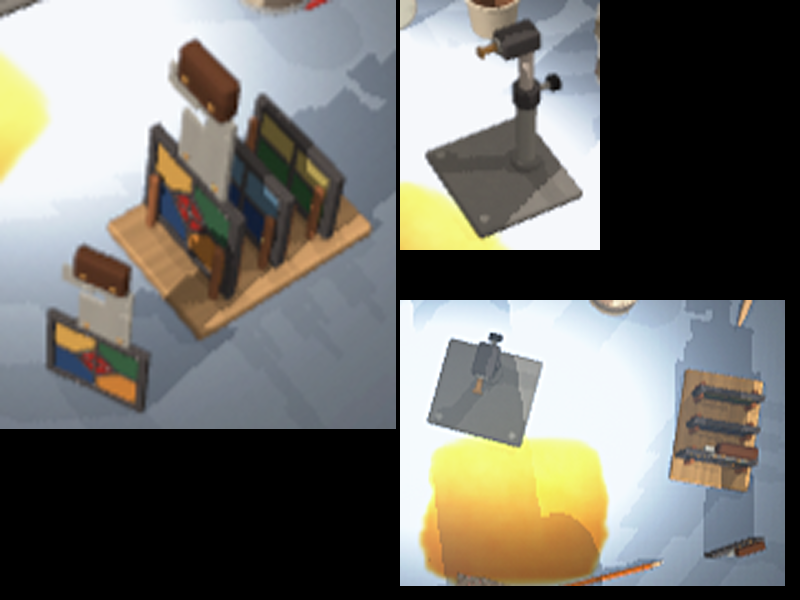

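The crop confirms it. The larger panel, with grip, plate and a round-centred glass pattern, stands in the rack's front place; the one on the table in front is the small look-alike. The stud is brass, with its head at about scene (298,216) and top (285.5,245).

Run:
```python
from h import *
T=lambda x,y:(250+(x-400)/2.2,205+(y-300)/2.2)
S=lambda x,y:(310+x/3.3,280+y/3.3)
S2=lambda x,y:(265+(x-400)/2.5,195+y/2.5)
f=lambda n,l,z:np.array([onz(n,*p,z) for p in l])
c=f("top",[T(*p) for p in((455,338),(543,362),(521,446),(428,422))],.012)
print("foot",c.round(3)[:,:2],c.mean(0)); 
print("foot yaw",[np.degrees(np.arctan2(*(a-b)[[1,0]])).round(1) for a,b in((c[0],c[3]),(c[1],c[2]))],[np.degrees(np.arctan2(-(a-b)[0],(a-b)[1])).round(1)for a,b in((c[0],c[1]),(c[3],c[2]))])
c=f("scene",[S2(*p) for p in((427,155),(527,118),(581,193),(486,236))],.012);print("foot s",c.round(3)[:,:2],c.mean(0))
print("head",tri([ray("top",*T(478,388)),ray("scene",*S2(483,53))]))
c=f("top",[T(*p) for p in((686,370),(765,382),(748,491),(669,481))],.012);print("rack",c.round(3)[:,:2],c.mean(0))
print([np.degrees(np.arctan2(*(a-b)[[1,0]])).round(1) for a,b in((c[0],c[3]),(c[1],c[2]))])
print("grip",tri([ray("top",*T(737,452)),ray("scene",*S(208,80))]))
g=f("top",[T(*p) for p in((716,450),(757,456))],.2);print(g)
```

```text
foot [[ 0.675  0.106]
 [ 0.642 -0.012]
 [ 0.53   0.017]
 [ 0.562  0.141]] [0.60219696 0.06296283 0.012     ]
foot yaw [np.float64(-17.3), np.float64(-14.7)] [np.float64(-15.4), np.float64(-14.5)]
foot s [[ 0.562  0.136]
 [ 0.675  0.103]
 [ 0.641 -0.012]
 [ 0.532  0.013]] [0.60235412 0.06011096 0.012     ]
head [0.58646394 0.07028445 0.18560751]
rack [[ 0.631 -0.203]
 [ 0.615 -0.309]
 [ 0.47  -0.282]
 [ 0.484 -0.178]] [ 0.55016161 -0.24300177  0.012     ]
[np.float64(-9.7), np.float64(-10.4)]
grip [ 0.51030949 -0.23253009  0.19918485]
[[ 0.51218482 -0.20754591  0.2       ]
 [ 0.50516167 -0.25521873  0.2       ]]
```

```bash
cat >> h.py <<'E'
def plan(tgt,yaw):
    """tool down, tool y along world heading yaw (deg) or its half turn; total tool-frame shift (mm, in the present axes) and turn (deg)"""
    o=bot.get_obs();M=R.from_quat(o["tool_rot"]).as_matrix()
    best=None
    for k in(0,180):
        a=np.radians(yaw+k);y=np.array([np.cos(a),np.sin(a),0]);z=np.array([0,0,-1.])
        N=np.c_[np.cross(y,z),y,z];r=np.degrees(R.from_matrix(M.T@N).as_rotvec())
        if best is None or np.linalg.norm(r)<np.linalg.norm(best):best=r
    sh=M.T@(np.array(tgt)-o["eef_pos"])*1000
    print("shift",sh.round(1),"turn",best.round(2),"q6",o["joint_pos"][5],"clk",o["clock"])
E
python3 - <<'E'
from h import *
o=bot.get_obs();M=R.from_quat(o["tool_rot"]).as_matrix();print(M.round(2))
K,p,C=cal("wrist");print("cam in tool",(M.T@(p-o["eef_pos"])).round(4),"axes",(M.T@C).round(2).tolist(),K[0,0])
plan([.509,-.2345,.33],-9)
E
```

```text
[[-0.92  0.38 -0.  ]
 [ 0.38  0.92 -0.  ]
 [ 0.   -0.   -1.  ]]
cam in tool [ 0.082  -0.0006 -0.1347] axes [[-0.0, -0.95, -0.32], [1.0, 0.0, -0.0], [0.0, -0.32, 0.95]] 350.8448182193306
shift [-560.  -522.3  -90.7] turn [-1.000e-02  1.000e-02  7.655e+01] q6 1.5707996603966972 clk 0.5
```

Call:
{"method": "move_arm", "body": {
  "deltas": [
    [1,-27,-26,-9,0,0,0],
    [1,-27,-26,-9,0,0,0],
    [1,-27,-26,-9,0,0,0],
    [1,-27,-26,-9,0,0,0],
    [1,-27,-26,-9,0,0,0],
    [1,-27,-26,-9,0,0,0],
    [1,-27,-26,-9,0,0,0],
    [1,-27,-26,-9,0,0,0],
    [1,-27,-26,-9,0,0,0],
    [1,-27,-26,-9,0,0,0]
  ]
}}

```text
clock: 1.33
eef_pos: [0.3414, 0.117, 0.3301]
tool_rot: [0.194, 0.981, 0.0, 0.001]
ft_force: [0.1, 0.2, -0.2]
grip_width: 0.0855
grasp_force: 0.0
```

Call:
{"method": "move_arm", "body": {
  "deltas": [
    [1,-27,-25,0,0,0,0],
    [1,-27,-25,0,0,0,0],
    [1,-27,-25,0,0,0,0],
    [1,-27,-25,0,0,0,0],
    [1,-27,-25,0,0,0,0],
    [1,-27,-25,0,0,0,0],
    [1,-27,-25,0,0,0,7],
    [1,0,0,0,0,0,7],
    [1,0,0,0,0,0,7],
    [1,0,0,0,0,0,7]
  ]
}}

```text
clock: 2.17
eef_pos: [0.4491, -0.1162, 0.3289]
tool_rot: [0.43, 0.903, -0.0, -0.0]
ft_force: [-0.6, -0.5, -0.3]
grip_width: 0.0857
grasp_force: 0.0
```

Call:
{"method": "move_arm", "body": {
  "deltas": [
    [1,0,0,0,0,0,7],
    [1,0,0,0,0,0,7],
    [1,0,0,0,0,0,7],
    [1,0,0,0,0,0,7],
    [1,0,0,0,0,0,7],
    [1,0,0,0,0,0,7],
    [1,0,0,0,0,0,6.5],
    [1,0,0,0,0,0,0]
  ]
}}

```text
clock: 2.83
eef_pos: [0.449, -0.1152, 0.3294]
tool_rot: [0.761, 0.649, 0.0, 0.0]
ft_force: [-0.7, -0.3, 0.3]
grip_width: 0.0854
grasp_force: 0.0
```

Run:
```python
from h import *
plan([.509,-.2345,.33],-9)
c=cal("wrist");np.save("w1.npy",np.r_[c[0].ravel(),c[1],c[2].ravel()])
cv2.imwrite("pics/w1.png",bot.camera("wrist"))
for r in bot.outline_of("panel_grip","wrist")[:3]:
    m=r["pixels"].astype(np.uint8);print(r["conf"],r["rect"],cv2.minAreaRect(cv2.findNonZero(m)))
print(proj("wrist",[.509,-.2345,.2]))
```

```text
shift [-108.4   78.    -0.6] turn [ 0.01  0.   -0.05] q6 1.477623735549425 clk 2.8333
0.77 [367.8, 230.6, 50.3, 141.1] ((390.75567626953125, 302.48211669921875), (145.36016845703125, 35.635719299316406), 70.75047302246094)
0.56 [278.4, 264.6, 31.1, 97.2] ((294.70849609375, 313.5741271972656), (30.59387969970703, 92.8214340209961), 1.1457629203796387)
[402.40538969 347.32031826]
```

View pics/w1.png

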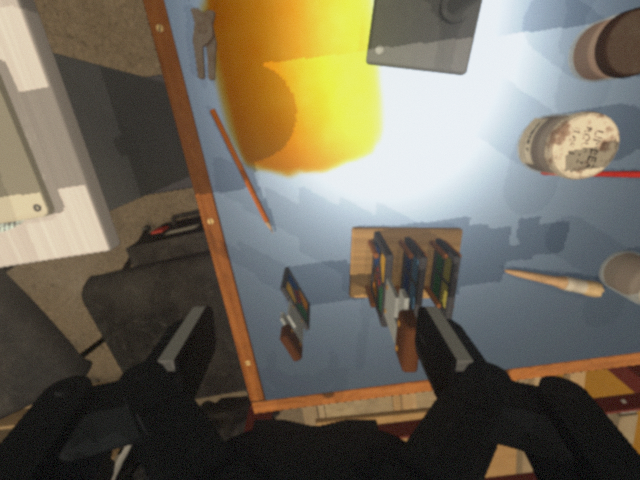

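The wrist view shows the rack with the panel's dark grip at about (406,340), close to the predicted (402,347). The small panel is at (290,340). Next I move above the grip and look again.

Call:
{"method": "move_arm", "body": {
  "deltas": [
    [1,-27,19.5,0,0,0,0],
    [1,-27,19.5,0,0,0,0],
    [1,-27,19.5,0,0,0,0],
    [1,-27,19.5,0,0,0,0],
    [1,0,0,0,0,0,0],
    [1,0,0,0,0,0,0]
  ]
}}

```text
clock: 3.43
eef_pos: [0.5095, -0.2354, 0.3278]
tool_rot: [0.76, 0.65, -0.0, -0.001]
ft_force: [-1.1, 1.0, -0.4]
grip_width: 0.0857
grasp_force: 0.0
```

Run:
```python
from h import *
plan([.509,-.2345,.29],-9)
c=cal("wrist");np.save("w2.npy",np.r_[c[0].ravel(),c[1],c[2].ravel()])
im=bot.camera("wrist");cv2.imwrite("pics/w2f.png",im)
for r in bot.outline_of("panel_grip","wrist")[:3]:print(r["conf"],r["rect"])
u,v=proj("wrist",[.509,-.2345,.2]);print(u,v)
x0,y0=int(u)-80,int(v)-75;print(x0,y0)
cv2.imwrite("pics/w2.png",cv2.resize(im[max(y0,0):y0+150,x0:x0+160],None,fx=4,fy=4,interpolation=cv2.INTER_CUBIC))
```

```text
shift [ 0.8 -0.6 37.8] turn [-0.13 -0.04  0.03] q6 1.2945164376106917 clk 3.4333
0.98 [194.6, 191.6, 55.5, 75.4]
0.61 [310.3, 145.6, 21.0, 108.6]
315.3333820488122 231.20547879146497
235 156
```

View pics/w2.png

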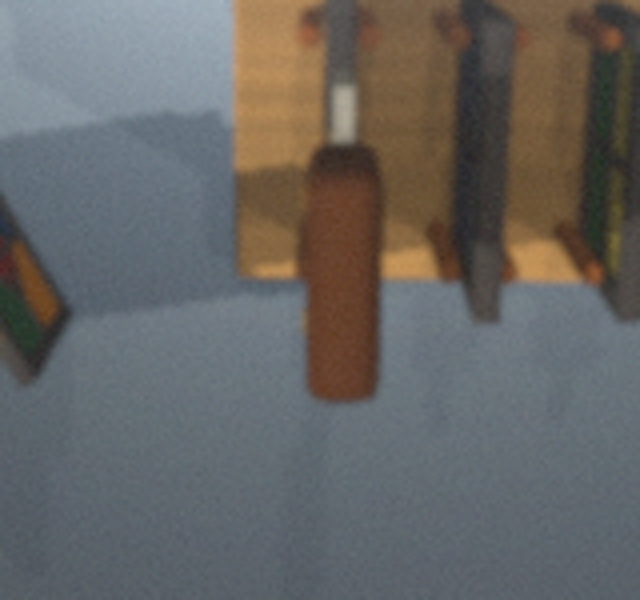

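The crop shows the grip's top face, at u about 321 and v 199 to 256 in the full picture. It lies straight along the image, so the yaw matches.

Run:
```python
from h import *
def ld(f):
    a=np.load(f);return a[:9].reshape(3,3),a[9:12],a[12:].reshape(3,3)
c1,c2=ld("w1.npy"),ld("w2.npy")
print("far end of top",tri([ray("",407,372,c1),ray("",320.8,256,c2)]))
for z in(.211,.214,.217):
    print(z,[onz("",320.8,v,z,c2).round(4) for v in(199,256)], [onz("",235+u/4,227,z,c2).round(4)[:2] for u in(308,378)])
    a=[onz("",320.8,v,z,c2) for v in(199,256)];m=(a[0]+a[1])/2
plan([*m[:2],.190],-9)
```

```text
far end of top [ 0.50992307 -0.254497    0.20785707]
0.211 [array([ 0.5177, -0.2087,  0.211 ]), array([ 0.511 , -0.2527,  0.211 ])] [array([ 0.508 , -0.2287]), array([ 0.5209, -0.2308])]
0.214 [array([ 0.5178, -0.2081,  0.214 ]), array([ 0.5111, -0.2516,  0.214 ])] [array([ 0.5082, -0.2279]), array([ 0.5209, -0.2299])]
0.217 [array([ 0.5178, -0.2075,  0.217 ]), array([ 0.5113, -0.2504,  0.217 ])] [array([ 0.5083, -0.227 ]), array([ 0.521, -0.229])]
shift [  5.4   4.9 139.1] turn [-0.05 -0.03  0.12] q6 1.2953191080154955 clk 3.5333
```

Call:
{"method": "move_arm", "body": {
  "deltas": [
    [1,5,5,19,0,0,0],
    [1,0,0,30,0,0,0],
    [1,0,0,30,0,0,0],
    [1,0,0,30,0,0,0],
    [1,0,0,20,0,0,0],
    [1,0,0,10,0,0,0],
    [1,0,0,0,0,0,0],
    [1,0,0,0,0,0,0]
  ]
}}

```text
clock: 4.2
eef_pos: [0.5152, -0.2293, 0.1914]
tool_rot: [0.76, 0.65, 0.0, 0.0]
ft_force: [0.2, -0.3, 0.4]
grip_width: 0.0856
grasp_force: 0.0
```

Call:
{"method": "move_arm", "body": {
  "deltas": [
    [0.4,0,0,0,0,0,0],
    [0.4,0,0,0,0,0,0],
    [0.4,0,0,0,0,0,0],
    [0.4,0,0,0,0,0,0],
    [0,0,0,0,0,0,0],
    [0,0,0,0,0,0,0],
    [0,0,0,0,0,0,0],
    [0,0,0,0,0,0,0],
    [0,0,0,0,0,0,0]
  ]
}}

```text
clock: 4.95
eef_pos: [0.5152, -0.2301, 0.1908]
tool_rot: [0.76, 0.65, 0.0, 0.0]
ft_force: [-0.4, -0.0, 3.6]
grip_width: 0.0137
grasp_force: 59.5
```

Call:
{"method": "move_arm", "body": {
  "deltas": [
    [0,0,0,-6,0,0,0],
    [0,0,0,-12,0,0,0],
    [0,0,0,-16,0,0,0],
    [0,0,0,-18,0,0,0],
    [0,0,0,-18,0,0,0],
    [0,0,0,-18,0,0,0],
    [0,0,0,-16,0,0,0],
    [0,0,0,-10,0,0,0],
    [0,0,0,-6,0,0,0],
    [0,0,0,0,0,0,0]
  ]
}}

```text
clock: 5.78
eef_pos: [0.5153, -0.2299, 0.3111]
tool_rot: [0.76, 0.65, 0.0, 0.0]
ft_force: [-0.7, 0.4, -3.3]
grip_width: 0.0137
grasp_force: 58.8
```

Run:
```python
from h import *
o=bot.get_obs();print(o["eef_pos"],o["ft_force"],o["ft_torque"],o["grasp_force"])
im=bot.camera("wrist");cv2.imwrite("pics/w3.png",im)
cv2.imwrite("pics/s3.png",bot.camera("scene"))
a=np.radians(-15.4);ex=np.array([np.cos(a),np.sin(a),0]);ey=np.array([-ex[1],ex[0],0])
plan(np.array([.595,.068,.32])-.10*ey,-15.4)
```

```text
[ 0.51529501 -0.22994767  0.31108007] [-0.68901517  0.39708338 -3.26400396] [ 0.01926964 -0.03692296  0.00461411] 58.805617690086365
shift [207.2  21.8 -10.6] turn [-0.1  -0.03  6.45] q6 1.3072108711820645 clk 5.8833
```

View pics/w3.png

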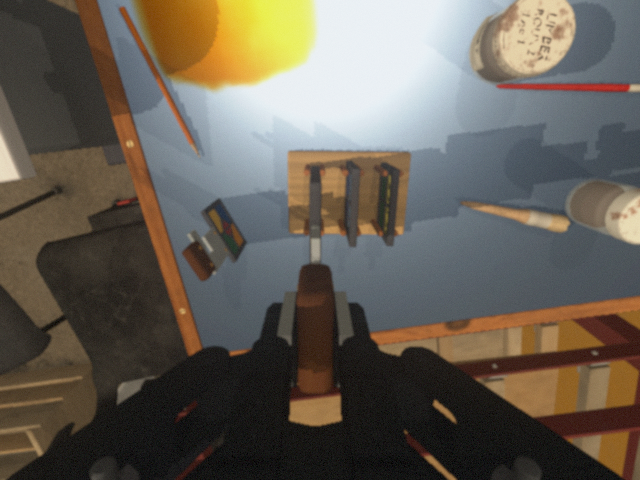

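The panel is held, with 3.3 N of weight on the wrist. Next I go beside the stand to measure the stud.

Call:
{"method": "move_arm", "body": {
  "deltas": [
    [0,15,2,-4,0,0,0],
    [0,28,3,-4,0,0,0],
    [0,34,4,-2,0,0,0],
    [0,34,4,0,0,0,2],
    [0,34,4,0,0,0,2],
    [0,32,4,0,0,0,2],
    [0,20,2,0,0,0,0.5],
    [0,10,0,0,0,0,0],
    [0,0,0,0,0,0,0],
    [0,0,0,0,0,0,0]
  ]
}}

```text
clock: 6.72
eef_pos: [0.5758, -0.0312, 0.3193]
tool_rot: [0.795, 0.606, -0.001, -0.0]
ft_force: [0.3, 0.4, -3.1]
grip_width: 0.0135
grasp_force: 58.8
```

Run:
```python
from h import *
o=bot.get_obs();print(o["eef_pos"],o["tool_rot"],o["ft_force"],o["ft_torque"])
c=cal("wrist");np.save("w4.npy",np.r_[c[0].ravel(),c[1],c[2].ravel()])
im=bot.camera("wrist");cv2.imwrite("pics/w4f.png",im)
u,v=proj("wrist",[.586,.0703,.186]);print(u,v)
x0,y0=max(int(u)-100,0),max(int(v)-75,0);print(x0,y0)
cv2.imwrite("pics/w4.png",cv2.resize(im[y0:y0+150,x0:x0+200],None,fx=4,fy=4,interpolation=cv2.INTER_CUBIC))
```

```text
[ 0.5758058  -0.03123691  0.31929492] [ 7.95496959e-01  6.05956311e-01 -1.19792703e-03 -3.20367671e-04] [ 0.28341397  0.38612107 -3.06502899] [-0.07895345  0.03297159 -0.00392941]
290.4664239539457 90.99980521872197
190 15
```

View pics/w4.png

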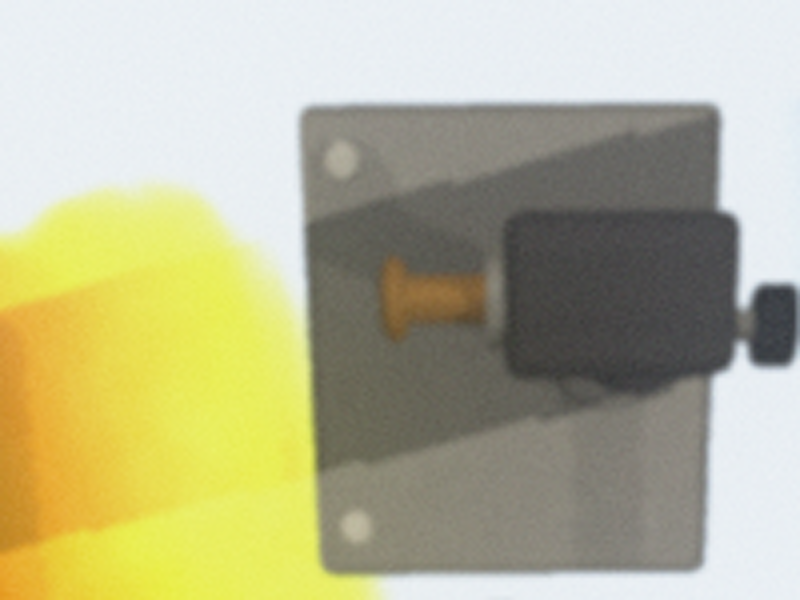

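The stud lies horizontal in the image, so the yaw fits. The shank between the head's rear and the collar runs from (292,90) to (312,90) in the full picture, with its middle at (301.8,89.8).

Run:
```python
from h import *
a=np.load("w4.npy");c=a[:9].reshape(3,3),a[9:12],a[12:].reshape(3,3)
h=tri([ray("",288.75,89.75,c),ray("scene",298.2,216.2),ray("top",285.5,245)]);print("head",h)
for z in(.18,.186,.19):print(z,onz("",301.75,89.75,z,c),onz("",288.75,89.75,z,c)[:2])
p=onz("",301.75,89.75,h[2],c);y=np.radians(-15.4);ey=np.array([-np.sin(y),np.cos(y),0])
plan([*(p-.1*ey)[:2],.24],-15.4)
```

```text
head [0.58588804 0.07078681 0.18599714]
0.18 [0.59366106 0.07015032 0.18      ] [0.58463063 0.07263888]
0.186 [0.59374117 0.06964835 0.186     ] [0.58490856 0.0720824 ]
0.19 [0.59379457 0.06931371 0.19      ] [0.58509385 0.07171141]
shift [ 2.8 -9.5 79.7] turn [-0.08  0.08 -0.08] q6 1.7861342411952121 clk 6.7667
```

Call:
{"method": "move_arm", "body": {
  "deltas": [
    [0,1.5,-5,8,0,0,0],
    [0,1.5,-4.5,16,0,0,0],
    [0,0,0,20,0,0,0],
    [0,0,0,20,0,0,0],
    [0,0,0,11,0,0,0],
    [0,0,0,5,0,0,0],
    [0,0,0,0,0,0,0],
    [0,0,0,0,0,0,0]
  ]
}}

```text
clock: 7.43
eef_pos: [0.568, -0.0266, 0.2409]
tool_rot: [0.796, 0.605, 0.0, 0.0]
ft_force: [-0.2, 0.2, -2.8]
grip_width: 0.0135
grasp_force: 58.8
```

```bash
cat >> h.py <<'E'
Y=np.radians(-15.4);EX=np.array([np.cos(Y),np.sin(Y),0]);EY=np.array([-EX[1],EX[0],0]);P=np.array([.5937,.0696,0])
def rel():
    o=bot.get_obs();d=o["eef_pos"]-P;f=np.array(o["ft_force"]);print("stand x,y mm",(d@EX*1000).round(1),(d@EY*1000).round(1),"z",(d[2]*1000).round(1),"F",(f@EX).round(2),(f@EY).round(2),f[2].round(2),"T",np.round(o["ft_torque"],3),"clk",o["clock"])
E
python3 - <<'E'
from h import *
rel();plan([*(P-.026*EY)[:2],.24],-15.4)
E
```

```text
stand x,y mm 0.7 -99.6 z 240.9 F -0.29 0.13 -2.85 T [-0.03  -0.013 -0.02 ] clk 7.4333
shift [73.6 -0.9  0.8] turn [ 0.03  0.01 -0.15] q6 1.79543046834671 clk 7.4333
```

Call:
{"method": "move_arm", "body": {
  "deltas": [
    [0,6,-0.5,0,0,0,0],
    [0,10,0,0,0,0,0],
    [0,10,0,0,0,0,0],
    [0,8,0,0,0,0,0],
    [0,8,0,0,0,0,0],
    [0,8,0,0,0,0,0],
    [0,8,0,0,0,0,0],
    [0,8,0,0,0,0,0],
    [0,6,0,0,0,0,0],
    [0,2,0,0,0,0,0]
  ]
}}

```text
clock: 8.27
eef_pos: [0.5875, 0.0473, 0.2402]
tool_rot: [0.795, 0.606, 0.0, -0.0]
ft_force: [-0.3, 0.1, -3.7]
grip_width: 0.0134
grasp_force: 58.8
```

Run:
```python
from h import *
rel()
a=bot.camera("wrist");b=bot.camera("scene")
W=np.zeros((520,800,3),np.uint8)
W[:480,:400]=cv2.resize(a[60:300,220:420],None,fx=2,fy=2);W[:500,400:]=cv2.resize(b[175:300,255:355],None,fx=4,fy=4,interpolation=cv2.INTER_CUBIC);cv2.imwrite("pics/e.png",W)
```

```text
stand x,y mm -0.1 -23.2 z 240.2 F -0.31 0.01 -3.65 T [ 0.022 -0.002 -0.04 ] clk 8.2667
```

View pics/e.png

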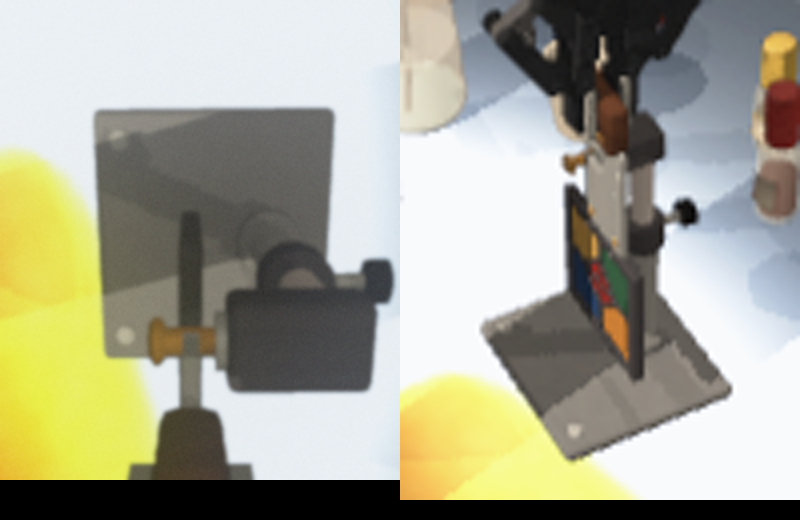

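The plate sits centred between head and collar, with the lip's tip over the stud (wrist crop (190,345)). I back off 3 mm, then lower and feel for the stud.

Call:
{"method": "move_arm", "body": {
  "deltas": [
    [0,-3,0,3,0,0,0],
    [0,0,0,4,0,0,0],
    [0,0,0,3,0,0,0],
    [0,0,0,1,0,0,0],
    [0,0,0,0,0,0,0],
    [0,0,0,0,0,0,0]
  ]
}}

```text
clock: 8.87
eef_pos: [0.5863, 0.0429, 0.2291]
tool_rot: [0.796, 0.605, -0.0, -0.0]
ft_force: [-1.3, 0.5, -3.7]
grip_width: 0.0135
grasp_force: 58.8
```

Call:
{"method": "move_arm", "body": {
  "deltas": [
    [0,0,0,1,0,0,0],
    [0,0,0,1,0,0,0],
    [0,0,0,0,0,0,0]
  ]
}}

```text
clock: 9.12
eef_pos: [0.5863, 0.0431, 0.2272]
tool_rot: [0.796, 0.606, -0.0, -0.0]
ft_force: [-0.1, -0.4, -2.9]
grip_width: 0.0138
grasp_force: 58.8
```

Call:
{"method": "move_arm", "body": {
  "deltas": [
    [0,0,0,1,0,0,0],
    [0,0,0,1,0,0,0],
    [0,0,0,0,0,0,0]
  ]
}}

```text
clock: 9.37
eef_pos: [0.5863, 0.0432, 0.225]
tool_rot: [0.796, 0.606, -0.0, -0.0]
ft_force: [0.1, 0.0, -2.6]
grip_width: 0.0134
grasp_force: 58.8
```

Call:
{"method": "move_arm", "body": {
  "deltas": [
    [0,0,0,0.7,0,0,0],
    [0,0,0,0.3,0,0,0],
    [0,0,0,0,0,0,0]
  ]
}}

```text
clock: 9.62
eef_pos: [0.5863, 0.0432, 0.2242]
tool_rot: [0.796, 0.606, -0.0, -0.0]
ft_force: [0.9, 0.1, -2.0]
grip_width: 0.0136
grasp_force: 58.8
```

Call:
{"method": "move_arm", "body": {
  "deltas": [
    [0,0,0,0.7,0,0,0],
    [0,0,0,0.3,0,0,0],
    [0,0,0,0,0,0,0]
  ]
}}

```text
clock: 9.87
eef_pos: [0.5864, 0.0431, 0.2232]
tool_rot: [0.796, 0.606, -0.0, -0.0]
ft_force: [0.6, 0.5, -3.1]
grip_width: 0.0139
grasp_force: 58.8
```

Call:
{"method": "move_arm", "body": {
  "deltas": [
    [0,0,0,0.5,0,0,0],
    [0,0,0,0.3,0,0,0],
    [0,0,0,0,0,0,0]
  ]
}}

```text
clock: 10.12
eef_pos: [0.5863, 0.0431, 0.2224]
tool_rot: [0.796, 0.606, -0.0, -0.0]
ft_force: [-0.3, 1.0, -2.5]
grip_width: 0.0136
grasp_force: 58.8
```

Call:
{"method": "move_arm", "body": {
  "deltas": [
    [0,0,0,0.5,0,0,0],
    [0,0,0,0.3,0,0,0],
    [0,0,0,0,0,0,0]
  ]
}}

```text
clock: 10.37
eef_pos: [0.5865, 0.0431, 0.2219]
tool_rot: [0.796, 0.606, 0.0, 0.0]
ft_force: [-0.3, -0.8, -3.2]
grip_width: 0.0137
grasp_force: 58.9
```

Call:
{"method": "move_arm", "body": {
  "deltas": [
    [0,0,0,0.5,0,0,0],
    [0,0,0,0.3,0,0,0],
    [0,0,0,0,0,0,0]
  ]
}}

```text
clock: 10.62
eef_pos: [0.5865, 0.0431, 0.2216]
tool_rot: [0.796, 0.606, 0.0, 0.0]
ft_force: [-1.9, -0.1, 1.7]
grip_width: 0.0136
grasp_force: 59.5
```

Run:
```python
from h import *
rel()
```

```text
stand x,y mm 0.1 -27.5 z 221.6 F -1.79 -0.57 1.71 T [-0.006  0.308 -0.03 ] clk 10.6167
```

Contact: Fz rose by about 5 N at z 221.7 mm, putting the stud's axis at about 187 mm. I raise 1.5 mm off the contact and slide.

Call:
{"method": "move_arm", "body": {
  "deltas": [
    [0,0,0,-1.4,0,0,0],
    [0,0,0,-1,0,0,0],
    [0,0,0,0,0,0,0]
  ]
}}

```text
clock: 10.87
eef_pos: [0.5864, 0.0431, 0.2231]
tool_rot: [0.796, 0.606, -0.0, -0.0]
ft_force: [0.9, 0.7, -2.6]
grip_width: 0.0134
grasp_force: 58.9
```

Call:
{"method": "move_arm", "body": {
  "deltas": [
    [0,2,0,0,0,0,0],
    [0,2,0,0,0,0,0],
    [0,2,0,0,0,0,0],
    [0,2,0,0,0,0,0],
    [0,2,0,0,0,0,0],
    [0,1,0,0,0,0,0],
    [0,0,0,0,0,0,0]
  ]
}}

```text
clock: 11.45
eef_pos: [0.5894, 0.0541, 0.2232]
tool_rot: [0.796, 0.606, 0.0, -0.0]
ft_force: [0.3, -1.0, -2.6]
grip_width: 0.0139
grasp_force: 58.8
```

Run:
```python
from h import *
rel()
```

```text
stand x,y mm -0.0 -16.1 z 223.2 F 0.59 -0.88 -2.58 T [ 0.016 -0.009 -0.027] clk 11.45
```

Past the floor's edge with no contact, so I continue the slide.

Call:
{"method": "move_arm", "body": {
  "deltas": [
    [0,2,0,0,0,0,0],
    [0,2,0,0,0,0,0],
    [0,2,0,0,0,0,0],
    [0,2,0,0,0,0,0],
    [0,2,0,0,0,0,0],
    [0,1.5,0,0,0,0,0],
    [0,0.5,0,0,0,0,0],
    [0,0,0,0,0,0,0]
  ]
}}

```text
clock: 12.12
eef_pos: [0.5926, 0.0655, 0.2233]
tool_rot: [0.796, 0.606, 0.0, -0.0]
ft_force: [-0.2, 0.3, -3.3]
grip_width: 0.0133
grasp_force: 58.8
```

Call:
{"method": "move_arm", "body": {
  "deltas": [
    [0,0.6,0,0,0,0,0],
    [0,0.4,0,0,0,0,0],
    [0,0,0,0,0,0,0]
  ]
}}

```text
clock: 12.37
eef_pos: [0.5928, 0.0663, 0.2233]
tool_rot: [0.796, 0.606, 0.0, -0.0]
ft_force: [0.4, -0.7, -3.2]
grip_width: 0.0136
grasp_force: 58.8
```

Run:
```python
from h import *
rel()
```

```text
stand x,y mm 0.0 -3.5 z 223.3 F 0.61 -0.6 -3.15 T [ 0.029 -0.005 -0.02 ] clk 12.3667
```

Call:
{"method": "move_arm", "body": {
  "deltas": [
    [0,0.6,0,0,0,0,0],
    [0,0.4,0,0,0,0,0],
    [0,0,0,0,0,0,0]
  ]
}}

```text
clock: 12.62
eef_pos: [0.5931, 0.0673, 0.2233]
tool_rot: [0.796, 0.606, 0.0, -0.0]
ft_force: [0.7, -0.2, -3.4]
grip_width: 0.014
grasp_force: 58.8
```

Call:
{"method": "move_arm", "body": {
  "deltas": [
    [0,0.6,0,0,0,0,0],
    [0,0.4,0,0,0,0,0],
    [0,0,0,0,0,0,0]
  ]
}}

```text
clock: 12.87
eef_pos: [0.5933, 0.0683, 0.2233]
tool_rot: [0.796, 0.606, 0.0, -0.0]
ft_force: [0.0, -0.3, -2.6]
grip_width: 0.0139
grasp_force: 58.8
```

Call:
{"method": "move_arm", "body": {
  "deltas": [
    [0,0.5,0,0,0,0,0],
    [0,0.3,0,0,0,0,0],
    [0,0,0,0,0,0,0]
  ]
}}

```text
clock: 13.12
eef_pos: [0.5935, 0.069, 0.2233]
tool_rot: [0.796, 0.606, 0.0, 0.0]
ft_force: [0.2, 0.2, -3.4]
grip_width: 0.0134
grasp_force: 58.8
```

Run:
```python
from h import *
rel()
```

```text
stand x,y mm -0.0 -0.6 z 223.3 F 0.1 0.25 -3.37 T [ 0.007 -0.028 -0.001] clk 13.1167
```

Call:
{"method": "move_arm", "body": {
  "deltas": [
    [0,0.5,0,0,0,0,0],
    [0,0.3,0,0,0,0,0],
    [0,0,0,0,0,0,0]
  ]
}}

```text
clock: 13.37
eef_pos: [0.5938, 0.0698, 0.2233]
tool_rot: [0.796, 0.606, 0.0, 0.0]
ft_force: [0.3, -0.6, -2.2]
grip_width: 0.014
grasp_force: 58.8
```

Call:
{"method": "move_arm", "body": {
  "deltas": [
    [0,0.4,0,0,0,0,0],
    [0,0.2,0,0,0,0,0],
    [0,0,0,0,0,0,0]
  ]
}}

```text
clock: 13.62
eef_pos: [0.5939, 0.0703, 0.2233]
tool_rot: [0.796, 0.606, 0.0, -0.0]
ft_force: [0.1, 0.6, -3.6]
grip_width: 0.0134
grasp_force: 58.8
```

Call:
{"method": "move_arm", "body": {
  "deltas": [
    [0,0.4,0,0,0,0,0],
    [0,0.2,0,0,0,0,0],
    [0,0,0,0,0,0,0]
  ]
}}

```text
clock: 13.87
eef_pos: [0.5941, 0.0709, 0.2233]
tool_rot: [0.796, 0.606, 0.0, 0.0]
ft_force: [0.3, -0.2, -3.1]
grip_width: 0.0136
grasp_force: 58.8
```

Run:
```python
from h import *
rel()
```

```text
stand x,y mm 0.0 1.4 z 223.3 F 0.39 -0.09 -3.08 T [0.022 0.036 0.015] clk 13.8667
```

Call:
{"method": "move_arm", "body": {
  "deltas": [
    [0,0.4,0,0,0,0,0],
    [0,0.2,0,0,0,0,0],
    [0,0,0,0,0,0,0]
  ]
}}

```text
clock: 14.12
eef_pos: [0.5942, 0.0715, 0.2233]
tool_rot: [0.796, 0.606, 0.0, -0.0]
ft_force: [-0.1, -0.5, -3.2]
grip_width: 0.0135
grasp_force: 58.8
```

Call:
{"method": "move_arm", "body": {
  "deltas": [
    [0,0.4,0,0,0,0,0],
    [0,0.2,0,0,0,0,0],
    [0,0,0,0,0,0,0]
  ]
}}

```text
clock: 14.37
eef_pos: [0.5944, 0.0721, 0.2233]
tool_rot: [0.796, 0.606, -0.0, 0.0]
ft_force: [0.1, -0.3, -3.7]
grip_width: 0.0135
grasp_force: 58.8
```

Run:
```python
from h import *
rel()
```

```text
stand x,y mm 0.0 2.6 z 223.3 F 0.16 -0.25 -3.75 T [0.018 0.038 0.01 ] clk 14.3667
```

Call:
{"method": "move_arm", "body": {
  "deltas": [
    [0,0.4,0,0,0,0,0],
    [0,0.2,0,0,0,0,0],
    [0,0,0,0,0,0,0]
  ]
}}

```text
clock: 14.62
eef_pos: [0.5945, 0.0723, 0.2233]
tool_rot: [0.796, 0.606, -0.0, 0.0]
ft_force: [-0.5, -0.8, -2.5]
grip_width: 0.0137
grasp_force: 58.8
```

Call:
{"method": "move_arm", "body": {
  "deltas": [
    [0,0.4,0,0,0,0,0],
    [0,0.2,0,0,0,0,0],
    [0,0,0,0,0,0,0]
  ]
}}

```text
clock: 14.87
eef_pos: [0.5945, 0.0725, 0.2232]
tool_rot: [0.796, 0.605, -0.001, 0.0]
ft_force: [-0.5, -3.2, -2.6]
grip_width: 0.0137
grasp_force: 58.8
```

Run:
```python
from h import *
rel()
```

```text
stand x,y mm 0.0 3.0 z 223.2 F 0.33 -3.23 -2.64 T [-0.836  0.213 -0.012] clk 14.8667
```

The end wall is felt at y of about +2.8 mm. I back off to +1.8, which centres the notch on the stud, and lower.

Call:
{"method": "move_arm", "body": {
  "deltas": [
    [0,-1.2,0,0,0,0,0],
    [0,-0.8,0,0,0,0,0],
    [0,0,0,0,0,0,0]
  ]
}}

```text
clock: 15.12
eef_pos: [0.5943, 0.0717, 0.2234]
tool_rot: [0.796, 0.606, 0.001, -0.0]
ft_force: [0.5, -0.5, -2.2]
grip_width: 0.0138
grasp_force: 58.8
```

Call:
{"method": "move_arm", "body": {
  "deltas": [
    [0,0,0,0.8,0,0,0],
    [0,0,0,0.7,0,0,0],
    [0,0,0,0.5,0,0,0],
    [0,0,0,0,0,0,0]
  ]
}}

```text
clock: 15.45
eef_pos: [0.5941, 0.0715, 0.2211]
tool_rot: [0.796, 0.606, -0.0, -0.0]
ft_force: [0.0, -0.8, -2.6]
grip_width: 0.0136
grasp_force: 58.8
```

Run:
```python
from h import *
rel()
```

```text
stand x,y mm -0.1 1.9 z 221.1 F 0.22 -0.74 -2.63 T [0.007 0.012 0.022] clk 15.45
```

Below the earlier contact height (221.7) with no load: the stud is entering the notch.

Call:
{"method": "move_arm", "body": {
  "deltas": [
    [0,0,0,0.7,0,0,0],
    [0,0,0,0.7,0,0,0],
    [0,0,0,0.6,0,0,0],
    [0,0,0,0,0,0,0]
  ]
}}

```text
clock: 15.78
eef_pos: [0.5941, 0.0713, 0.2191]
tool_rot: [0.796, 0.606, -0.0, -0.0]
ft_force: [0.3, 0.2, -3.5]
grip_width: 0.0135
grasp_force: 58.8
```

Call:
{"method": "move_arm", "body": {
  "deltas": [
    [0,0,0,0.6,0,0,0],
    [0,0,0,0.4,0,0,0],
    [0,0,0,0,0,0,0]
  ]
}}

```text
clock: 16.03
eef_pos: [0.5941, 0.0713, 0.2182]
tool_rot: [0.796, 0.606, -0.0, -0.0]
ft_force: [0.1, 0.3, -3.1]
grip_width: 0.0132
grasp_force: 58.8
```

Call:
{"method": "move_arm", "body": {
  "deltas": [
    [0,0,0,0.4,0,0,0],
    [0,0,0,0.2,0,0,0],
    [0,0,0,0,0,0,0]
  ]
}}

```text
clock: 16.28
eef_pos: [0.5941, 0.0713, 0.2176]
tool_rot: [0.796, 0.606, -0.0, -0.0]
ft_force: [0.4, -0.1, -3.8]
grip_width: 0.0138
grasp_force: 58.8
```

Run:
```python
from h import *
rel()
```

```text
stand x,y mm -0.0 1.7 z 217.6 F 0.39 -0.02 -3.81 T [ 0.063 -0.019 -0.015] clk 16.2833
```

Call:
{"method": "move_arm", "body": {
  "deltas": [
    [0,0,0,0.4,0,0,0],
    [0,0,0,0.2,0,0,0],
    [0,0,0,0,0,0,0]
  ]
}}

```text
clock: 16.53
eef_pos: [0.5941, 0.0713, 0.217]
tool_rot: [0.796, 0.606, -0.0, -0.0]
ft_force: [-0.0, 0.5, -3.1]
grip_width: 0.0138
grasp_force: 58.8
```

Call:
{"method": "move_arm", "body": {
  "deltas": [
    [0,0,0,0.3,0,0,0],
    [0,0,0,0.2,0,0,0],
    [0,0,0,0,0,0,0]
  ]
}}

```text
clock: 16.78
eef_pos: [0.5942, 0.0713, 0.2169]
tool_rot: [0.796, 0.606, 0.0, 0.0]
ft_force: [-1.2, -0.6, -1.1]
grip_width: 0.0134
grasp_force: 58.9
```

Run:
```python
from h import *
rel()
```

```text
stand x,y mm 0.0 1.7 z 216.9 F -0.98 -0.87 -1.05 T [0.011 0.128 0.008] clk 16.7833
```

Call:
{"method": "move_arm", "body": {
  "deltas": [
    [0,0,0,0.25,0,0,0],
    [0,0,0,0,0,0,0],
    [0,0,0,0,0,0,0],
    [0,0,0,0,0,0,0],
    [0,0,0,0,0,0,0]
  ]
}}

```text
clock: 17.2
eef_pos: [0.5942, 0.0713, 0.2167]
tool_rot: [0.796, 0.606, 0.0, 0.0]
ft_force: [-1.1, -0.0, 1.0]
grip_width: 0.0134
grasp_force: 59.3
```

Run:
```python
from h import *
rel()
```

```text
stand x,y mm 0.1 1.7 z 216.7 F -1.08 -0.34 1.02 T [-0.029  0.237  0.014] clk 17.2
```

The stud is fully home: a 5.0 mm drop, with 4 N on the stud while still held. Now I release.

Call:
{"method": "move_arm", "body": {
  "deltas": [
    [0.2,0,0,0,0,0,0],
    [0.3,0,0,0,0,0,0],
    [0.4,0,0,0,0,0,0],
    [0.5,0,0,0,0,0,0],
    [0.5,0,0,0,0,0,0],
    [0.5,0,0,0,0,0,0],
    [0.5,0,0,0,0,0,0]
  ]
}}

```text
clock: 17.78
eef_pos: [0.5942, 0.0713, 0.2164]
tool_rot: [0.796, 0.606, 0.0, 0.0]
ft_force: [0.2, -0.3, 0.3]
grip_width: 0.043
grasp_force: 0.0
```

Call:
{"method": "move_arm", "body": {
  "deltas": [
    [0.5,0,0,-4,0,0,0],
    [0.5,0,0,-10,0,0,0],
    [0.5,0,0,-20,0,0,0],
    [0.5,0,0,-25,0,0,0],
    [0.5,0,0,-25,0,0,0],
    [0.5,0,0,-20,0,0,0],
    [0.5,0,0,0,0,0,0],
    [0.5,0,0,0,0,0,0]
  ]
}}

```text
clock: 18.45
eef_pos: [0.595, 0.0714, 0.3228]
tool_rot: [0.796, 0.606, 0.002, 0.001]
ft_force: [0.4, 0.2, -0.5]
grip_width: 0.0426
grasp_force: 0.0
```

Run:
```python
from h import *
rel()
a=bot.camera("wrist");b=bot.camera("scene")
W=np.zeros((520,800,3),np.uint8)
W[:400,:400]=cv2.resize(a[80:480,120:520],None,fx=1,fy=1);W[:500,400:]=cv2.resize(b[175:300,255:355],None,fx=4,fy=4,interpolation=cv2.INTER_CUBIC);cv2.imwrite("pics/f.png",W)
```

```text
stand x,y mm 0.8 2.1 z 322.8 F 0.29 0.31 -0.48 T [-0.001 -0.032  0.029] clk 18.45
```

View pics/f.png

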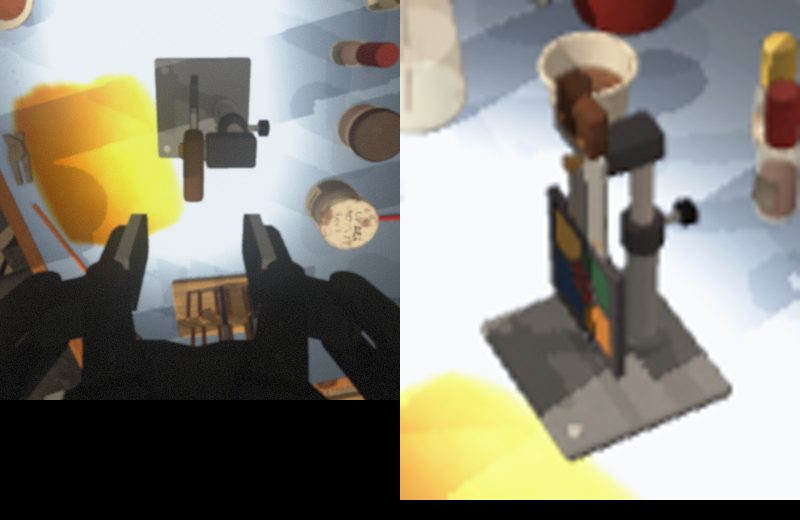

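The panel hangs on the stud and the gripper is clear (scene crop, grip at (590,120), frame at (590,280)). I let any swing settle, then check for motion and tilt.

Call:
{"method": "move_arm", "body": {
  "deltas": [
    [0.5,0,0,0,0,0,0],
    [0.5,0,0,0,0,0,0],
    [0.5,0,0,0,0,0,0],
    [0.5,0,0,0,0,0,0],
    [0.5,0,0,0,0,0,0],
    [0.5,0,0,0,0,0,0],
    [0.5,0,0,0,0,0,0],
    [0.5,0,0,0,0,0,0],
    [0.5,0,0,0,0,0,0],
    [0.5,0,0,0,0,0,0]
  ]
}}

```text
clock: 19.38
eef_pos: [0.5942, 0.0713, 0.3204]
tool_rot: [0.796, 0.606, 0.0, 0.0]
ft_force: [0.1, -0.7, -0.2]
grip_width: 0.0428
grasp_force: 0.0
```

Call:
{"method": "move_arm", "body": {
  "deltas": [
    [0.5,0,0,0,0,0,0],
    [0.5,0,0,0,0,0,0],
    [0.5,0,0,0,0,0,0],
    [0.5,0,0,0,0,0,0],
    [0.5,0,0,0,0,0,0],
    [0.5,0,0,0,0,0,0],
    [0.5,0,0,0,0,0,0],
    [0.5,0,0,0,0,0,0],
    [0.5,0,0,0,0,0,0],
    [0.5,0,0,0,0,0,0]
  ]
}}

```text
clock: 20.22
eef_pos: [0.5942, 0.0713, 0.3204]
tool_rot: [0.796, 0.606, -0.0, 0.0]
ft_force: [-0.4, 0.2, -0.1]
grip_width: 0.0426
grasp_force: 0.0
```

Call:
{"method": "move_arm", "body": {
  "deltas": [
    [0.5,0,0,0,0,0,0],
    [0.5,0,0,0,0,0,0],
    [0.5,0,0,0,0,0,0],
    [0.5,0,0,0,0,0,0],
    [0.5,0,0,0,0,0,0],
    [0.5,0,0,0,0,0,0],
    [0.5,0,0,0,0,0,0],
    [0.5,0,0,0,0,0,0],
    [0.5,0,0,0,0,0,0],
    [0.5,0,0,0,0,0,0]
  ]
}}

```text
clock: 21.05
eef_pos: [0.5942, 0.0712, 0.3204]
tool_rot: [0.796, 0.606, -0.0, -0.0]
ft_force: [-0.6, -0.8, -1.0]
grip_width: 0.0428
grasp_force: 0.0
```

Run:
```python
from h import *
F=[bot.camera("scene")[170:300,280:330].astype(int) for _ in range(8)]
print([np.abs(f-F[0]).mean().round(2) for f in F[1:]],[np.abs(f-F[0]).max() for f in F[1:]])
im=bot.camera("scene");cr=im[170:300,255:355]
W=np.zeros((520,800,3),np.uint8);W[:,:400]=cv2.resize(cr,None,fx=4,fy=4,interpolation=cv2.INTER_CUBIC)
# overlay of the upright seated panel
V=W.copy();st=lambda x,y,z:P+EX*x+EY*y+np.array([0,0,.187-.149+z])
for x in(-.004,.004):
    q=[(proj("scene",st(x,y,z))-[255,170])*4 for y,z in((-.046,0),(.046,0),(.046,.09),(-.046,.09))]
    cv2.polylines(V,[np.int32(q)],True,(0,0,255),1)
x=-.00725
q=[(proj("scene",st(x,y,z))-[255,170])*4 for y,z in((-.023,.168),(.023,.168),(.023,.202),(-.023,.202))];cv2.polylines(V,[np.int32(q)],True,(0,255,0),1)
W[:,400:]=V[:,:400];cv2.imwrite("pics/g.png",W)
```

```text
[np.float64(0.4), np.float64(0.4), np.float64(0.4), np.float64(0.41), np.float64(0.4), np.float64(0.42), np.float64(0.41)] [np.int64(19), np.int64(18), np.int64(24), np.int64(25), np.int64(24), np.int64(24), np.int64(25)]
```

View pics/g.png

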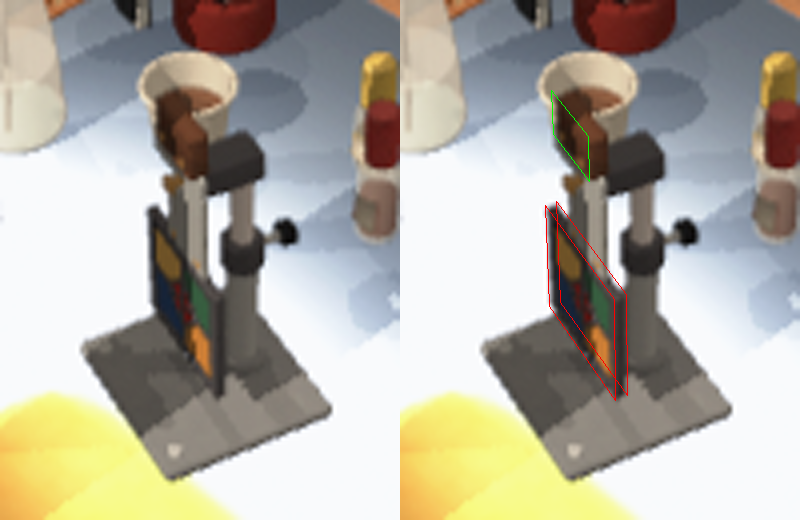

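The panel hangs still and upright; it matches the overlay of the seated pose. Handing in.

```bash
python3 -c "
from workcell import bot
print(bot.job_done())"
```

```text
the job is handed in; nothing more can be done
None
```

The larger panel hangs on the stud with the notch fully home, upright and still, and the gripper clear; by the wrist readings I estimate the stand never took more than about 5 N. I've handed the job in, but no verdict came back.

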